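# Put three glazed vases back with their glaze samples

### The job

The three glazed vases stand on each other's boards: put each one upright in the middle of the bare wood of the board whose sample tile has its own colour. The boards are too small for two, so park one vase on the empty white plaster bat on the way, letting go of it there. Set the vases down gently, never drop or tip them, and leave the grey cone where it is.

Things in the scene. Friction and masses are not known exactly. Their poses are not given: they have to be found in the camera images.
- vase_blue_mid (a point): Loose coil-built vase, dark blue, cone-shaped body, round, 110 mm tall, 0.25 kg, at most 70 mm across, foot 64 mm. From 68 to 110 mm above the foot: plain straight neck, 38 mm diameter, to grip. Point: on its axis, 55 mm above the foot, 34 mm below mid-neck; z: its axis, up when it stands. Starts standing on a board with a tile of another colour.
- vase_green_mid (a point): Loose coil-built vase, green, bellied body, round, 110 mm tall, 0.25 kg, at most 70 mm across, foot 64 mm. From 68 to 110 mm above the foot: plain straight neck, 38 mm diameter, to grip. Point: on its axis, 55 mm above the foot, 34 mm below mid-neck; z: its axis, up when it stands. Starts standing on a board with a tile of another colour.
- vase_amber_mid (a point): Loose coil-built vase, amber yellow, straight body with a shoulder, round, 110 mm tall, 0.25 kg, at most 70 mm across, foot 64 mm. From 68 to 110 mm above the foot: plain straight neck, 38 mm diameter, to grip. Point: on its axis, 55 mm above the foot, 34 mm below mid-neck; z: its axis, up when it stands. Starts standing on a board with a tile of another colour.
- board_blue_spot (a point): Fixed wooden ware board, 150 x 110 x 12 mm, with a glaze sample tile in blue (34 x 90 mm, 6 mm proud) along one short edge. The point is the middle of the bare wood (20 mm from the board centre, away from the tile), on the top face 12 mm above the bench, where the vase stands; x points to the tile (tile centre 72 mm away, its near edge 55 mm), z up.
- board_green_spot (a point): Fixed wooden ware board, 150 x 110 x 12 mm, with a glaze sample tile in green (34 x 90 mm, 6 mm proud) along one short edge. The point is the middle of the bare wood (20 mm from the board centre, away from the tile), on the top face 12 mm above the bench, where the vase stands; x points to the tile (tile centre 72 mm away, its near edge 55 mm), z up.
- board_amber_spot (a point): Fixed wooden ware board, 150 x 110 x 12 mm, with a glaze sample tile in amber (34 x 90 mm, 6 mm proud) along one short edge. The point is the middle of the bare wood (20 mm from the board centre, away from the tile), on the top face 12 mm above the bench, where the vase stands; x points to the tile (tile centre 72 mm away, its near edge 55 mm), z up.
- bat_top (a point): Fixed round white plaster bat, 120 mm diameter, 14 mm thick, empty at the start: the free spot. The point is the centre of its top face, 14 mm above the bench; z up.
- cone_mid (a point): Bystander to be left alone: loose unglazed grey coil-built cone on a round plywood base 110 mm across, 130 mm tall in all, 0.9 kg. The point is on its axis, 65 mm above the bench; z up.
There are look-alikes about, which are no part of the job. Of the things that look like the part that bears vase_green_mid, the larger one is meant.

How it is judged:
On the way:
1. one of the three vases stands upright and released on the plaster bat (its axis within 30 mm of the centre) (((horizontal distance between vase_blue_mid and bat_top below 0.03 m and height (world z) of vase_blue_mid between 0.063 and 0.075 m and angle between vase_blue_mid's own z axis and vertical below 0.1 rad and linear speed of vase_blue below 0.02 m/s and contact force between vase_blue and the fingers below 0.1 N) or (horizontal distance between vase_green_mid and bat_top below 0.03 m and height (world z) of vase_green_mid between 0.063 and 0.075 m and angle between vase_green_mid's own z axis and vertical below 0.1 rad and linear speed of vase_green below 0.02 m/s and contact force between vase_green and the fingers below 0.1 N) or (horizontal distance between vase_amber_mid and bat_top below 0.03 m and height (world z) of vase_amber_mid between 0.063 and 0.075 m and angle between vase_amber_mid's own z axis and vertical below 0.1 rad and linear speed of vase_amber below 0.02 m/s and contact force between vase_amber and the fingers below 0.1 N))), for 0.2 s.
At the end, for the whole second after the job is handed in: Each vase stands upright (within 0.1 rad), released and at rest on the board with the tile of its own colour, its axis within 15 mm of the middle of the bare wood; the grey cone is within 15 mm of where it was (horizontal distance between vase_blue_mid and board_blue_spot below 0.015 m and height (world z) of vase_blue_mid between 0.061 and 0.073 m and angle between each of vase_blue_mid, vase_green_mid, vase_amber_mid's own z axis and vertical below 0.1 rad and linear speed of each of vase_blue, vase_green, vase_amber below 0.02 m/s and contact force between each of vase_blue, vase_green, vase_amber and the fingers below 0.1 N and horizontal distance between vase_green_mid and board_green_spot below 0.015 m and height (world z) of vase_green_mid between 0.061 and 0.073 m and horizontal distance between vase_amber_mid and board_amber_spot below 0.015 m and height (world z) of vase_amber_mid between 0.061 and 0.073 m and distance of cone_mid from where it was at the start of the episode below 0.015 m); the robot touches nothing.
It fails at once if a vase is tipped over (more than 0.6 rad) (angle between any of vase_blue_mid, vase_green_mid, vase_amber_mid's own z axis and vertical above 0.6 rad).
It fails at once if a vase is dropped or slammed down (faster than 0.5 m/s within 3 cm of standing height) ((linear speed of vase_blue above 0.5 m/s and height (world z) of vase_blue_mid below 0.098 m) or (linear speed of vase_green above 0.5 m/s and height (world z) of vase_green_mid below 0.098 m) or (linear speed of vase_amber above 0.5 m/s and height (world z) of vase_amber_mid below 0.098 m)).
It fails at once if the grey cone is shifted by more than 15 mm (distance of cone_mid from where it was at the start of the episode above 0.015 m).
It also fails if it takes over 115 s, if anything falls off the work surface, if the arm or the gripper's body presses on something with over 40 N, if the wrist force passes 120 N, or if a joint passes its speed limit or range.

### The arm

A 6-joint arm with a two-finger parallel gripper is mounted at the origin on the work surface. World frame = base frame: x ahead of the robot, y to its left, z up, the work surface at z = 0. Lengths are in m, angles in rad, forces in N, time in s.
With the tool pointing down it reaches from about 0.35 to 0.775 m from the base axis. Payload 7.3 kg.
Tool frame: the origin (TCP) lies at the very end of the fingers, on their centre line; the grasp point (between the pads) lies grip_point_offset behind it (grip_point_offset is the distance from the TCP to the grasp point, in m); z points along the fingers, y is the direction in which the jaws open and shut (so a half turn about z gives the same grasp; the last joint's range is limited). The gripper opens to 92 mm and grips with 3 to 60 N. Pads are 19 mm wide; open, the fingers measure 130 mm over their backs; the gripper's body (75 mm by 190 mm) begins 47 mm behind the grasp point.
Start: joints at [-1.314, 0.342, 1.524, -0, 1.275, -0.146], TCP at [0.206, -0.483, 0.227] pointing down, gripper open.
Joint ranges: [-2.53, 2.53], [-0.77, 2.02], [0.04, 2.7], [-1, 4.14], [0.28, 2.66], [-3.11, 3.11]. Speed limits (rad/s): [2.57, 2.57, 3.14, 3.14, 3.14, 3.14].

### API

Orientations are given as [roll, pitch, yaw] about the fixed x, y, z axes, in that order (R = Rz(yaw) Ry(pitch) Rx(roll)).
In Python, from cell import * gives the robot as it stands.
- The arm moves only by the shell command python3 -m inch 'ROWS' [OPENING] [FORCE]. ROWS is JSON, a list that holds one entry, the list of rows, each a list of 4 numbers: the shift along the tool's x, y, z in mm, then the turn about the tool's z in rad. In form: [[[x, y, z, roll], ...]]. A call has 1 to 10 rows; each row shifts and turns the commanded pose from where the row before left it, along the tool's axes as they then stand; what a row does not reach is not made up. A row lasts 1/8 s, in which the tool goes at most 62.5 mm and 10.7 degrees, less where a joint would pass 70% of its speed; a pose out of reach is approached as far as the arm can. A call with a gripper value outside its range is refused whole. OPENING is the closure, from -1 (fully open) to 1 (shut), set as the call begins (- or left out, the last holds). The fingers move at their own pace and stop on an object; FORCE is the grip in N (left out, the last holds). Time passes only in rows, so rows that do not move let the fingers close. It gives the time, the measured TCP pose, the force and the opening at its end, in the units of the state.
- observe(): the state, without advancing time (a new reading comes with each control period).
- read_camera(name): name is "side" or "top" or "wrist"; returns a dict with "img" (400x640x3 uint8, blue, green, red), "fx", "fy", "cx", "cy" (pixels), "k1" (the pictures are not rectified: a ray, as slopes to the right and down, at radius r is drawn at 1 + k1 r^2 times it, then the intrinsics apply), "eye" and "rotation" of the camera in the world; the wrist camera has in their place "T_tool_cam" (4x4, takes a point from camera to tool coordinates, whose origin is the TCP and whose axes are the flange's). Camera axes: x right, y down, z forward; pixel columns grow to the right and rows downward; lengths in m; the calibration is good to about 2 mm. A picture is of the moment at which its call begins: read the wrist's pose just before it. There is no depth.
- hand_in(): hands the job in, once; it reports no verdict.
Trained networks look in the newest picture that a camera, given by its name, has taken for a name from the list of things; names that differ only in an ending like _2 or _b are one class to them, and where a whole thing is asked for, a point or a joint stands for the part that bears it (a point fixed in the world has none). Each returns a list of dicts, best first, with "conf" (0 to 1); they miss things now and then, are a little off and sometimes report something else, mostly with a low value. They report only what shows in the picture. A call takes as long as a camera call. They do not tell look-alikes from the thing itself.
- boxes_of(camera, label): "at" ([row, column] in pixels, amid what is visible of it).
- place_of(camera, label): "at" ([row, column] in pixels: a listed point, or the origin of a listed thing).
The state is a dict: "time": time; "qpos": joint angles; "qvel": joint speeds; "joint_efforts": joint torques, N m; "tool_pos": TCP position; "tool_rot": TCP orientation; "contact_force": force on the tool from outside, world axes, zero at the start; "torque": the same for the moment, N m; "opening": finger opening in m.
Only numpy, scipy, OpenCV 4.12 (cv2) and the standard library are available. Lean on these libraries where they do the work, as an engineer would, in place of code of your own. Each camera call takes 0.05 s, during which the arm holds its last target. There are 200 camera calls.

## Working session

There is one attempt and no reset: what is moved stays moved. The work goes in short steps, Python scripts to look and compute and a shell command to move; the robot and the scene stay as the last step left them, time stands still between calls to the robot, and variables do not carry over. Pictures are saved under pics/ and viewed, about 12 in all and at most 16, crops included, and the job is handed in when it is done.

```bash
ls; mkdir -p pics; cat > h.py <<'E'
from cell import *
import numpy as np, cv2
from scipy.spatial.transform import Rotation as R
def cam(name):
    s=observe(); c=read_camera(name)
    if 'eye' not in c:
        T=np.array(c['T_tool_cam']); Rt=R.from_euler('xyz',s['tool_rot']).as_matrix()
        c['rotation']=Rt@T[:3,:3]; c['eye']=np.array(s['tool_pos'])+Rt@T[:3,3]
    c['rotation']=np.array(c['rotation']); c['eye']=np.array(c['eye']); return c
def K(c): return np.array([[c['fx'],0,c['cx']],[0,c['fy'],c['cy']],[0,0,1.]])
def world(c,rc,z):
    # pixel (row,col) -> point at height z; r is undistorted radius
    p=cv2.undistortPoints(np.array([[[rc[1],rc[0]]]],float),K(c),np.array([c['k1'],0,0,0.]))[0,0]
    d=c['rotation']@np.array([p[0],p[1],1]); e=c['eye']
    return e+d*(z-e[2])/d[2]
def pix(c,P):
    rv=cv2.Rodrigues(c['rotation'].T)[0]; t=-c['rotation'].T@c['eye']
    return cv2.projectPoints(np.array([P],float),rv,t,K(c),np.array([c['k1'],0,0,0.]))[0][0,0][::-1]
Z={'vase_blue_mid':.067,'vase_green_mid':.067,'vase_amber_mid':.067,'board_blue_spot':.012,'board_green_spot':.012,'board_amber_spot':.012,'bat_top':.014,'cone_mid':.065}
E
python3 - <<'E'
from h import *
s=observe(); print({k:np.round(v,3) for k,v in s.items()})
try: print(grip_point_offset)
except Exception as e: print(e)
for n in ['top','side']:
    c=cam(n); cv2.imwrite(f'pics/{n}0.png',c['img']); print(n,c['eye'],c['k1'],c['fx'])
    for l,z in Z.items():
        for d in place_of(n,l)[:4]:
            print(l,np.round(d['at']),round(d['conf'],2),np.round(world(c,d['at'],z),3))
E
```

```text
pics
{'time': np.float64(0.0), 'qpos': array([-1.314,  0.343,  1.525,  0.   ,  1.275, -0.146]), 'qvel': array([ 0.001, -0.002, -0.001,  0.001,  0.001,  0.002]), 'joint_efforts': array([-3.0000e-03, -4.3125e+01, -2.4422e+01,  7.1000e-02,  5.6000e-02,
       -0.0000e+00]), 'tool_pos': array([ 0.206, -0.483,  0.226]), 'tool_rot': array([-3.14 , -0.   ,  0.403]), 'contact_force': array([ 0.133, -0.329, -0.009]), 'torque': array([0.048, 0.038, 0.002]), 'opening': np.float64(0.092)}
0.0188
top [0.44864607 0.06194283 1.18580087] 0.02840544613837064 405.37060026817204Traceback (most recent call last):
  File "<stdin>", line 9, in <module>
  File "h.py", line 15, in world
    return e+d*(z-e[2])/d[2]
                        ~^^^
IndexError: invalid index to scalar variable.
```

View pics/top0.png

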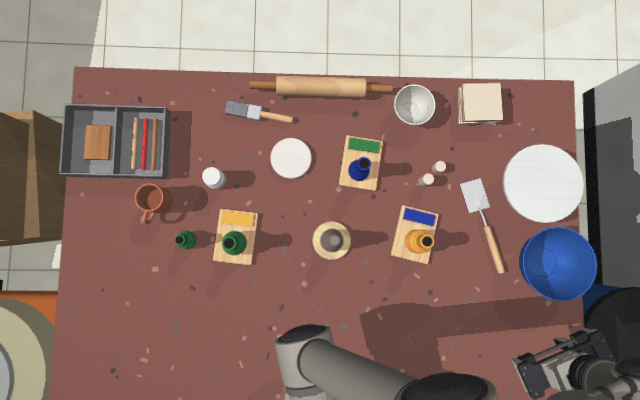

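The top view shows blue vase on the green board (row 160, col 360), green on amber (238,235), amber on blue (235,415), cone at (240,332). The white bat is at (158,291). The big white disc at (183,543) is not it. A small green vase at (240,185) is the look-alike, and the larger one at (243,234) on the board is meant. The camera rotation is given as an rpy vector, so I'll fix that.

```bash
sed -i "s/    c\['rotation'\]=np.array(c\['rotation'\]); /    c['rotation']=np.array(c['rotation'])\n    if c['rotation'].shape==(3,): c['rotation']=R.from_euler('xyz',c['rotation']).as_matrix()\n    /" h.py
python3 - <<'E'
from h import *
for n in ['top','side']:
    c=cam(n); print(n,np.round(c['eye'],3),np.round(c['rotation'],2).tolist())
    cv2.imwrite(f'pics/{n}1.png',c['img'])
    if n=='top': cv2.imwrite('pics/crop1.png',cv2.resize(c['img'][120:280,160:460],None,fx=2.6,fy=2.6,interpolation=cv2.INTER_CUBIC))
    for l,z in Z.items():
        for d in place_of(n,l)[:4]:
            print(l,np.round(d['at'],1),round(d['conf'],2),np.round(world(c,d['at'],z)[:2],3))
E
```

```text
top [0.449 0.062 1.186] [[0.02, -1.0, 0.09], [-1.0, -0.02, -0.03], [0.03, -0.09, -1.0]]
vase_blue_mid [166.8 363.5] 0.62 [ 0.657 -0.103]
vase_green_mid [246.1 233.1] 0.78 [0.429 0.252]
vase_green_mid [240.  179.9] 0.63 [0.443 0.396]
vase_amber_mid [242.8 419.2] 0.75 [ 0.448 -0.259]
board_blue_spot [238. 414.] 0.77 [ 0.461 -0.26 ]
board_amber_spot [242.7 233.1] 0.58 [0.438 0.262]
bat_top [156.1 289.2] 0.82 [0.693 0.107]
cone_mid [239.8 334.6] 0.78 [ 0.451 -0.025]
side [0.314 0.833 0.838] [[-0.95, -0.22, 0.21], [-0.3, 0.66, -0.69], [0.02, -0.72, -0.7]]
vase_blue_mid [145.2 295.1] 0.79 [ 0.654 -0.08 ]
vase_green_mid [266.5 341.2] 0.96 [0.436 0.258]
vase_green_mid [330.3 317. ] 0.81 [0.438 0.41 ]
vase_amber_mid [118.3 384.9] 0.88 [ 0.458 -0.274]
vase_amber_mid [281.1 338.3] 0.39 [0.431 0.294]
board_blue_spot [138.2 382.2] 0.86 [ 0.455 -0.255]
board_green_spot [156.8 296.6] 0.61 [ 0.657 -0.099]
board_amber_spot [283.4 339.3] 0.61 [0.436 0.26 ]
bat_top [206.8 253.3] 0.61 [0.693 0.112]
cone_mid [178.9 364.8] 0.58 [ 0.453 -0.014]
```

View pics/crop1.png

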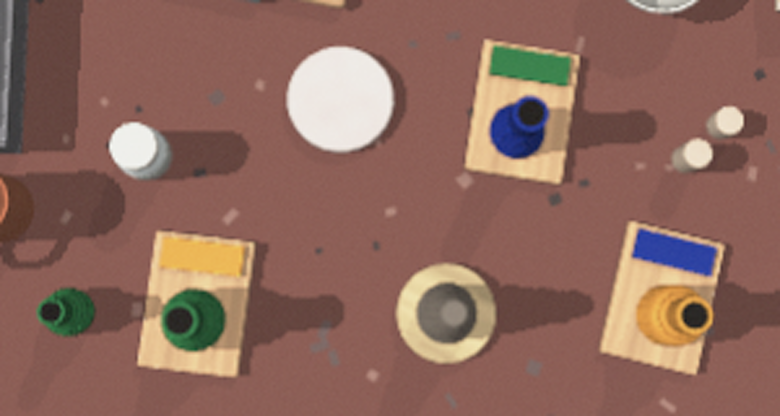

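View pics/side1.png

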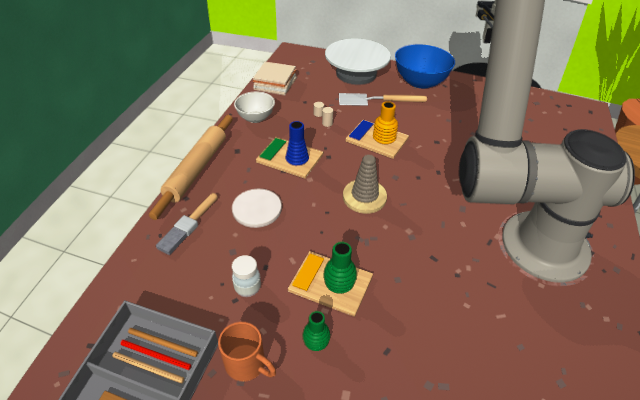

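The crop confirms which things are meant: the larger green vase on the board, the only bat-sized white disc, and the three boards with their tiles at the far (+x) edge. Next I'll get accurate positions from corners and rims.

```bash
cat > m.py <<'E'
from h import *
c=cam('top')
f=lambda u,v:((v+.5)/2.6-.5+120,(u+.5)/2.6-.5+160)
B={'green':[(484,40),(580,55),(562,184),(465,168)],'amber':[(155,231),(254,242),(239,377),(137,366)],'blue':[(628,221),(724,242),(697,375),(600,353)]}
for k,q in B.items():
    P=np.array([world(c,f(*p),.012)[:2] for p in q]); ctr=P.mean(0)
    x=P[0]+P[1]-P[2]-P[3]; x/=np.linalg.norm(x)
    print(k,'centre',ctr.round(3),'spot',(ctr-.02*x).round(4),'yaw',np.arctan2(x[1],x[0]).round(3),'sides',np.round([np.linalg.norm(P[0]-P[1]),np.linalg.norm(P[1]-P[2]),np.linalg.norm(P[2]-P[3])],3))
print('bat',world(c,f(340,99),.014)[:2].round(4))
for k,u in {'blue':(531,112),'green':(179,321),'amber':(694,316)}.items(): print('vase',k,world(c,f(*u),.122)[:2].round(4))
print('cone top',world(c,f(454,312),.13)[:2].round(4))
E
python3 m.py
```

```text
green centre [ 0.679 -0.103] spot [ 0.6594 -0.1007] yaw -0.132 sides [0.111 0.15  0.111]
amber centre [0.456 0.256] spot [0.4356 0.2579] yaw -0.084 sides [0.11  0.149 0.112]
blue centre [ 0.473 -0.261] spot [ 0.453  -0.2571] yaw -0.209 sides [0.11  0.152 0.11 ]
bat [0.688  0.1035]
vase blue [ 0.6572 -0.0963]
vase green [0.4373 0.2546]
vase amber [ 0.4521 -0.263 ]
cone top [ 0.4513 -0.0195]
```

```bash
python3 -m inch '[[[0,0,0,0.135],[0,0,0,0.134],[0,0,0,0.134],[40,-34,0,0],[40,-34,0,0],[40,-34,0,0],[40,-34,0,0],[40,-34,0,0],[40,-34,0,0],[40,-34,0,0]]]' -1 20; python3 -m inch '[[[40,-34,0,0],[40,-34,0,0],[40,-34,0,0],[40,-34,0,0],[8,-8,0,0],[0,0,0,0],[0,0,0,0]]]'
```

```text
time: 2.3
tool_pos: [0.4871, -0.2438, 0.2269]
tool_rot: [3.141, -0.0, -0.0]
contact_force: [-0.6, -1.2, -0.5]
opening: 0.0916
time: 3.18
tool_pos: [0.6531, -0.1022, 0.2269]
tool_rot: [3.141, 0.0, -0.001]
contact_force: [0.1, -0.2, -0.4]
opening: 0.0914
```

```bash
python3 - <<'E'
from h import *
c=cam('wrist'); cv2.imwrite('pics/w1.png',c['img']); print(c['eye'])
for l in ['vase_blue_mid','board_green_spot']:
    for d in place_of('wrist',l)[:3]: print(l,np.round(d['at']),round(d['conf'],2),world(c,d['at'],Z[l])[:2].round(4))
print('expected rim',pix(c,[.6572,-.0963,.122]))
E
```

```text
[ 0.72006053 -0.10233126  0.38453501]
vase_blue_mid [175. 306.] 0.84 [ 0.6581 -0.0953]
expected rim [189.88663004 306.0922636 ]
```

View pics/w1.png

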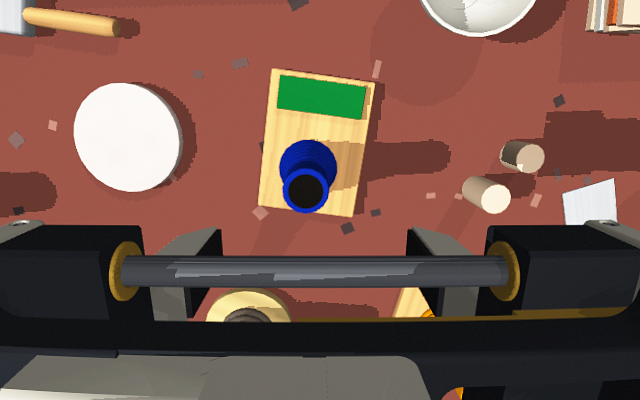

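The rim shows at (190,305) against a predicted (190,306), so it agrees. I'll descend and grip.

```bash
python3 -m inch '[[[4,-6,0,0],[0,0,30,0],[0,0,30,0],[0,0,30,0],[0,0,25,0],[0,0,16,0],[0,0,10,0],[0,0,0,0],[0,0,0,0]]]'; python3 -m inch '[[[0,0,0,0],[0,0,0,0],[0,0,0,0],[0,0,0,0],[0,0,0,0],[0,0,0,0],[0,0,0,0],[0,0,0,0]]]' 1 20; python3 - <<'E'
from h import *
c=cam('top')
c0=cam('wrist')
E
```

```text
time: 4.45
tool_pos: [0.6585, -0.0953, 0.0868]
tool_rot: [3.141, -0.002, -0.0]
contact_force: [0.0, 0.1, 0.7]
opening: 0.0914
time: 5.45
tool_pos: [0.6579, -0.0951, 0.0857]
tool_rot: [3.141, -0.0, -0.0]
contact_force: [-0.7, -0.9, -0.3]
opening: 0.038
```

```bash
python3 -m inch '[[[0,0,-5,0],[0,0,-15,0],[0,0,-20,0],[0,0,-20,0],[5,-33,0,0],[5,-33,0,0],[5,-33,0,0],[5,-33,0,0],[5,-33,0,0],[5,-34,0,0]]]'; python3 -m inch '[[[0,0,0,0],[0,0,20,0],[0,0,15,0],[0,0,10,0],[0,0,5,0],[0,0,2,0],[0,0,2,0],[0,0,1,0],[0,0,1,0],[0,0,0,0]]]'
```

```text
time: 6.8
tool_pos: [0.6882, 0.105, 0.1469]
tool_rot: [3.142, -0.001, -0.0]
contact_force: [-0.2, -1.1, -1.8]
opening: 0.0376
time: 8.05
tool_pos: [0.6879, 0.1039, 0.0897]
tool_rot: [3.141, -0.0, -0.0]
contact_force: [-0.6, 0.6, -2.5]
opening: 0.0372
```

```bash
python3 -m inch '[[[0,0,1,0],[0,0,1,0],[0,0,0,0],[0,0,0,0]]]'; python3 -m inch '[[[0,0,0.5,0],[0,0,0,0],[0,0,0,0]]]'
```

```text
time: 8.55
tool_pos: [0.688, 0.1039, 0.0877]
tool_rot: [3.142, -0.0, -0.0]
contact_force: [0.7, -0.9, -2.9]
opening: 0.0378
time: 8.93
tool_pos: [0.6881, 0.1039, 0.0877]
tool_rot: [3.142, -0.001, -0.0]
contact_force: [-0.6, -0.3, 0.8]
opening: 0.0374
```

Touchdown: z force went from -2.9 to +0.8 N. I'll release, retreat and go to the green vase.

```bash
python3 -m inch '[[[0,0,0,0],[0,0,0,0],[0,0,0,0],[0,0,0,0],[0,0,0,0],[0,0,0,0],[0,0,-20,0],[0,0,-40,0],[0,0,-40,0],[0,0,-40,0]]]' -1; python3 -m inch '[[[-30,-18,0,0],[-38,-22,0,0],[-38,-22,0,0],[-38,-22,0,0],[-38,-22,0,0],[-38,-22,0,0],[-30,-22,0,0],[0,0,0,0],[0,0,0,0]]]'
python3 - <<'E'
from h import *
c=cam('wrist'); print(c['eye'])
for l in ['vase_green_mid','board_amber_spot']:
    for d in place_of('wrist',l)[:3]: print(l,np.round(d['at']),round(d['conf'],2),world(c,d['at'],Z[l])[:2].round(4))
print('expected rim',pix(c,[.4373,.2546,.122]))
t=cam('top'); print('bat vase',[(d['conf'],world(t,d['at'],.069)[:2].round(3)) for d in place_of('top','vase_blue_mid')])
v=np.hstack([c['img'][60:340,150:450],cv2.resize(t['img'][120:280,200:460],(455,280))]); cv2.imwrite('pics/w2.png',v)
E
```

```text
time: 10.18
tool_pos: [0.6878, 0.1039, 0.2285]
tool_rot: [3.141, -0.0, -0.0]
contact_force: [0.9, -1.0, -0.4]
opening: 0.092
time: 11.3
tool_pos: [0.4386, 0.2538, 0.2275]
tool_rot: [3.142, -0.001, 0.0]
contact_force: [-0.1, 0.0, -0.1]
opening: 0.0915
[0.50528916 0.25379883 0.3852511 ]
vase_green_mid [178. 312.] 0.96 [0.4415 0.2559]
vase_green_mid [174. 176.] 0.96 [0.4449 0.3858]
expected rim [196.44445436 312.72185684]
bat vase [(0.68, array([0.69 , 0.101]))]
```

View pics/w2.png

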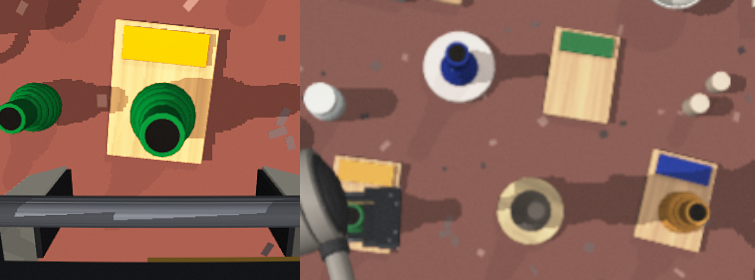

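Blue stands upright and free on the bat (top view, about 1 mm from centre by network). The green rim at (195,312) matches the prediction.

```bash
python3 -m inch '[[[0,0,30,0],[0,0,30,0],[0,0,30,0],[0,0,25,0],[0,0,16,0],[0,0,10,0],[0,0,0,0],[0,0,0,0]]]'; python3 -m inch '[[[0,0,0,0],[0,0,0,0],[0,0,0,0],[0,0,0,0],[0,0,0,0],[0,0,0,0],[0,0,0,0],[0,0,0,0]]]' 1 20; python3 -m inch '[[[0,0,-5,0],[0,0,-15,0],[0,0,-20,0],[0,0,-20,0],[0,0,-20,0],[0,0,0,0]]]'
```

```text
time: 12.55
tool_pos: [0.4385, 0.254, 0.0868]
tool_rot: [-3.141, -0.001, -0.0]
contact_force: [-0.2, -0.5, -0.4]
opening: 0.0922
time: 13.55
tool_pos: [0.438, 0.254, 0.0861]
tool_rot: [-3.142, 0.0, -0.0]
contact_force: [1.0, 0.8, -1.3]
opening: 0.0378
time: 14.3
tool_pos: [0.439, 0.2543, 0.1683]
tool_rot: [-3.14, -0.004, -0.0]
contact_force: [0.6, 0.4, -3.9]
opening: 0.0379
```

```bash
python3 -m inch '[[[22,35,0,0],[22,35,0,0],[22,36,0,0],[22,36,0,0],[22,36,0,0],[22,36,0,0],[22,36,0,0],[22,35,0,0],[23,35,0,0],[22,35,0,0]]]'; python3 -m inch '[[[0,0,0,0],[0,0,0,0],[0,0,0,0]]]'
python3 - <<'E'
from h import *
c=cam('wrist'); print(c['eye'])
cv2.imwrite('pics/w3.png',c['img'][:330])
for z in [.012]:
  for n,P in {'spot':(.6594,-.1007),'ctr':(.679,-.103)}.items(): print(n,pix(c,[*P,z]))
E
```

```text
time: 15.55
tool_pos: [0.659, -0.1022, 0.165]
tool_rot: [-3.141, 0.002, -0.0]
contact_force: [1.4, 0.7, -2.3]
opening: 0.0376
time: 15.92
tool_pos: [0.6583, -0.0999, 0.166]
tool_rot: [-3.141, 0.001, 0.001]
contact_force: [0.5, 0.6, -3.3]
opening: 0.0377
[ 0.72539613 -0.09997545  0.32359567]
spot [180.68847962 314.57525261]
ctr [159.79477631 317.08380893]
```

View pics/w3.png

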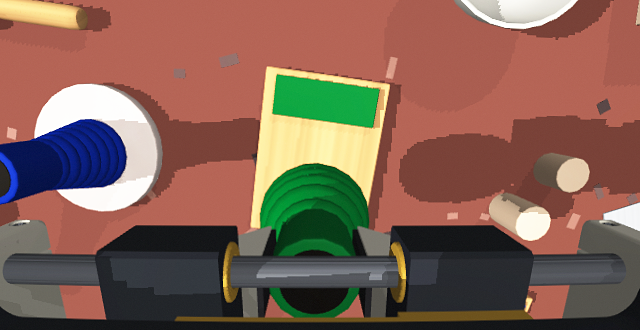

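```bash
python3 - <<'E'
from h import *
c=cam('wrist')
a,b=[world(c,p,.012)[:2] for p in [(67,266),(85,390)]]
x=(a-b); L=np.linalg.norm(x); x=np.array([x[1],-x[0]])/L; print(L,x,(a+b)/2-.095*x)
E
```

```text
0.10928523724509127 [ 0.99065778 -0.13637143] [ 0.65873218 -0.09984567]
```

The near view gives a spot of (0.6587,-0.0998) and the TCP is at (0.658,-0.100), so I'll lower.

```bash
python3 -m inch '[[[0,0,25,0],[0,0,25,0],[0,0,15,0],[0,0,8,0],[0,0,3,0],[0,0,1,0],[0,0,1,0],[0,0,0,0],[0,0,0,0]]]'; python3 -m inch '[[[0,0,1,0],[0,0,0.5,0],[0,0,0,0],[0,0,0,0]]]'; python3 -m inch '[[[0,0,0.5,0],[0,0,0,0],[0,0,0,0]]]'
```

```text
time: 17.15
tool_pos: [0.659, -0.1011, 0.0885]
tool_rot: [3.141, -0.0, -0.0]
contact_force: [-0.1, 0.3, -3.3]
opening: 0.0379
time: 17.65
tool_pos: [0.6589, -0.1011, 0.0867]
tool_rot: [3.142, 0.0, -0.0]
contact_force: [-0.0, -0.2, -2.6]
opening: 0.038
time: 18.02
tool_pos: [0.6589, -0.1011, 0.0862]
tool_rot: [3.141, -0.0, -0.0]
contact_force: [-0.3, -0.4, -2.8]
opening: 0.0375
```

```bash
python3 -m inch '[[[0,0,0.5,0],[0,0,0,0],[0,0,0,0]]]'; python3 -m inch '[[[0,0,0.5,0],[0,0,0,0],[0,0,0,0]]]'
```

```text
time: 18.4
tool_pos: [0.659, -0.1011, 0.0861]
tool_rot: [3.141, -0.0, -0.0]
contact_force: [-1.5, -0.1, 1.2]
opening: 0.0374
time: 18.77
tool_pos: [0.659, -0.1012, 0.0861]
tool_rot: [3.141, -0.001, -0.0]
contact_force: [-3.5, 0.1, 5.0]
opening: 0.0376
```

```bash
python3 -m inch '[[[0,0,0,0],[0,0,0,0],[0,0,0,0],[0,0,0,0],[0,0,0,0],[0,0,0,0],[0,0,-20,0],[0,0,-40,0],[0,0,-40,0],[0,0,-40,0]]]' -1; python3 -m inch '[[[-30,22,0,0],[-30,24,0,0],[-30,24,0,0],[-30,23,0,0],[-30,23,0,0],[-30,23,0,0],[-27,23,0,0],[0,0,0,0],[0,0,0,0]]]'
python3 - <<'E'
from h import *
c=cam('wrist')
for d in place_of('wrist','vase_amber_mid')[:3]: print(np.round(d['at']),round(d['conf'],2),world(c,d['at'],.067)[:2].round(4))
print('expected rim',pix(c,[.4521,-.263,.122]))
t=cam('top'); print('green',[(d['conf'],world(t,d['at'],.067)[:2].round(3)) for d in place_of('top','vase_green_mid')])
v=np.hstack([c['img'][60:340,150:450],cv2.resize(t['img'][120:280,200:460],(455,280))]); cv2.imwrite('pics/w4.png',v)
E
```

```text
time: 20.02
tool_pos: [0.6588, -0.1011, 0.2266]
tool_rot: [3.141, -0.0, -0.0]
contact_force: [0.6, 0.2, 0.5]
opening: 0.0919
time: 21.15
tool_pos: [0.4522, -0.2629, 0.2254]
tool_rot: [3.142, -0.001, -0.001]
contact_force: [-1.5, 0.2, -0.5]
opening: 0.0915
expected rim [195.64702412 313.80549246]
green [(0.81, array([0.442, 0.395])), (0.71, array([ 0.658, -0.1  ]))]
```

View pics/w4.png

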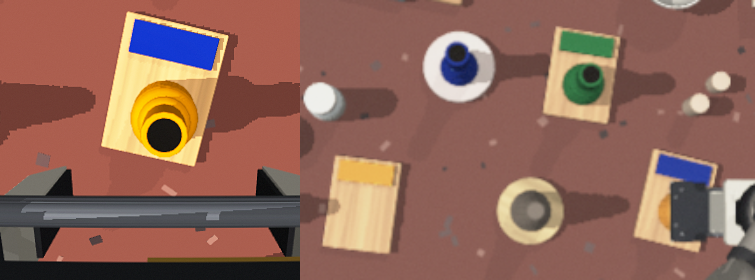

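Green stands in the middle of the green board. The amber rim at (194,314) is as predicted. I'll pick amber up and take it high around the cone on the far side.

```bash
python3 -m inch '[[[0,0,30,0],[0,0,30,0],[0,0,30,0],[0,0,25,0],[0,0,15,0],[0,0,9,0],[0,0,0,0],[0,0,0,0]]]'; python3 -m inch '[[[0,0,0,0],[0,0,0,0],[0,0,0,0],[0,0,0,0],[0,0,0,0],[0,0,0,0],[0,0,0,0],[0,0,0,0]]]' 1 20; python3 -m inch '[[[0,0,-5,0],[0,0,-15,0],[0,0,-25,0],[0,0,-35,0],[0,0,-35,0],[0,0,-25,0],[0,0,-10,0],[0,0,0,0]]]'
python3 - <<'E'
from h import *
print(observe()['tool_pos'])
E
```

```text
time: 22.35
tool_pos: [0.4524, -0.2634, 0.087]
tool_rot: [3.141, -0.001, -0.0]
contact_force: [0.5, 0.1, 0.6]
opening: 0.092
time: 23.35
tool_pos: [0.4519, -0.263, 0.0862]
tool_rot: [3.142, -0.0, -0.0]
contact_force: [0.6, 0.4, 0.2]
opening: 0.0376
time: 24.35
tool_pos: [0.4519, -0.263, 0.2367]
tool_rot: [3.141, -0.001, -0.0]
contact_force: [-0.6, -0.1, -2.2]
opening: 0.0376
[ 0.45187841 -0.26304012  0.2366839 ]
```

```bash
python3 -m inch '[[[20,-25,0,0],[20,-33,0,0],[20,-33,0,0],[20,-33,0,0],[20,-33,0,0],[0,-33,0,0],[0,-33,0,0],[0,-33,0,0],[0,-33,0,0],[0,-33,0,0]]]'; python3 -m inch '[[[-20,-33,0,0],[-20,-33,0,0],[-20,-33,0,0],[-20,-33,0,0],[-20,-33,0,0],[-16,-34,0,0],[0,0,35,0],[0,0,35,0],[0,0,0,0],[0,0,0,0]]]'
python3 - <<'E'
from h import *
c=cam('wrist'); print(observe()['tool_pos'])
cv2.imwrite('pics/w5.png',c['img'][:330])
E
```

```text
time: 25.6
tool_pos: [0.5512, 0.06, 0.2346]
tool_rot: [3.142, 0.003, -0.0]
contact_force: [0.4, 0.3, -1.9]
opening: 0.0379
time: 26.85
tool_pos: [0.4364, 0.258, 0.1667]
tool_rot: [-3.142, -0.0, -0.0]
contact_force: [0.8, -0.4, -1.5]
opening: 0.0373
[0.43675923 0.25811961 0.16726522]
```

View pics/w5.png

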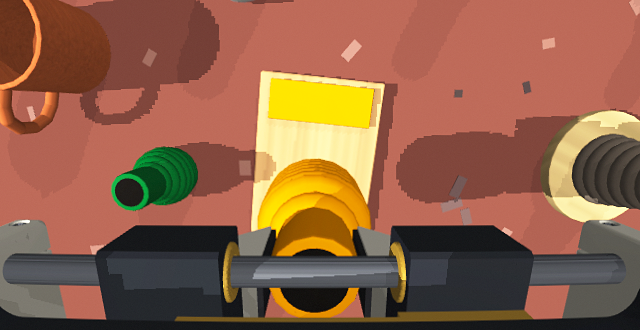

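```bash
python3 - <<'E'
from h import *
c=cam('wrist')
a,b=[world(c,p,.012)[:2] for p in [(71,262),(83,385)]]
x=(a-b); L=np.linalg.norm(x); x=np.array([x[1],-x[0]])/L; print(L,x,(a+b)/2-.095*x)
E
python3 -m inch '[[[0,0,25,0],[0,0,25,0],[0,0,15,0],[0,0,8,0],[0,0,3,0],[0,0,1,0],[0,0,1,0],[0,0,0,0],[0,0,0,0]]]'; python3 -m inch '[[[0,0,0.5,0],[0,0,0.5,0],[0,0,0,0],[0,0,0,0]]]'
```

```text
0.10824396419850037 [ 0.99558743 -0.09383855] [0.43613083 0.25811866]
time: 28.08
tool_pos: [0.4361, 0.258, 0.0884]
tool_rot: [-3.142, -0.0, -0.0]
contact_force: [-0.2, -0.1, -1.8]
opening: 0.0378
time: 28.58
tool_pos: [0.436, 0.258, 0.0872]
tool_rot: [3.141, -0.0, -0.0]
contact_force: [0.5, -0.4, -2.6]
opening: 0.0375
```

The amber position agrees to under 1 mm, so I'll creep down.

```bash
python3 -m inch '[[[0,0,0.5,0],[0,0,0.5,0],[0,0,0,0],[0,0,0,0]]]'; python3 -m inch '[[[0,0,0.5,0],[0,0,0,0],[0,0,0,0]]]'
```

```text
time: 29.08
tool_pos: [0.436, 0.258, 0.0862]
tool_rot: [3.142, -0.0, -0.0]
contact_force: [0.3, 0.2, -1.7]
opening: 0.0375
time: 29.45
tool_pos: [0.4361, 0.258, 0.0862]
tool_rot: [-3.141, -0.001, -0.0]
contact_force: [-2.2, -0.1, 5.7]
opening: 0.0378
```

```bash
python3 -m inch '[[[0,0,0,0],[0,0,0,0],[0,0,0,0],[0,0,0,0],[0,0,0,0],[0,0,0,0],[0,0,-20,0],[0,0,-40,0],[0,0,-40,0],[0,0,-40,0]]]' -1; python3 -m inch '[[[36,22,0,0],[36,22,0,0],[36,22,0,0],[36,22,0,0],[36,22,0,0],[36,22,0,0],[36,22,0,0],[0,0,0,0],[0,0,0,0]]]'
python3 - <<'E'
from h import *
c=cam('wrist'); print(observe()['tool_pos'])
for d in place_of('wrist','vase_blue_mid')[:3]: print(np.round(d['at']),round(d['conf'],2),world(c,d['at'],.069)[:2].round(4))
print('expected rim',pix(c,[.688,.1035,.124]))
t=cam('top'); print('amber',[(d['conf'],world(t,d['at'],.067)[:2].round(3)) for d in place_of('top','vase_amber_mid')])
v=np.hstack([c['img'][60:340,150:450],cv2.resize(t['img'][120:280,200:460],(455,280))]); cv2.imwrite('pics/w6.png',v)
f=lambda u,v:(v+60,u+150)
E
```

```text
time: 30.7
tool_pos: [0.4358, 0.2579, 0.227]
tool_rot: [3.141, 0.0, -0.0]
contact_force: [0.3, 0.2, 0.4]
opening: 0.0918
time: 31.82
tool_pos: [0.6874, 0.1042, 0.2252]
tool_rot: [-3.141, 0.001, -0.0]
contact_force: [-1.0, -0.5, 0.9]
opening: 0.0916
[0.68720797 0.10459059 0.22566405]
[182. 314.] 0.65 [0.6863 0.1034]
expected rim [195.20785032 314.56652556]
amber [(0.66, array([0.443, 0.254])), (0.33, array([0.686, 0.106]))]
```

View pics/w6.png

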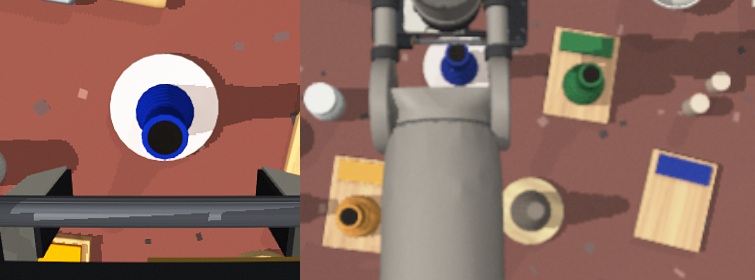

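Amber is on its board and the blue rim (196,314) is as predicted. I'll take blue from the bat to the blue board, carried above everything.

```bash
python3 -m inch '[[[0,0,30,0],[0,0,30,0],[0,0,30,0],[0,0,25,0],[0,0,14,0],[0,0,8,0],[0,0,0,0],[0,0,0,0]]]'; python3 -m inch '[[[0,0,0,0],[0,0,0,0],[0,0,0,0],[0,0,0,0],[0,0,0,0],[0,0,0,0],[0,0,0,0],[0,0,0,0]]]' 1 20; python3 -m inch '[[[0,0,-5,0],[0,0,-15,0],[0,0,-25,0],[0,0,-35,0],[0,0,-35,0],[0,0,-25,0],[0,0,-10,0],[0,0,0,0]]]'; python3 -m inch '[[[-23,36,0,0],[-23,36,0,0],[-23,36,0,0],[-23,36,0,0],[-24,36,0,0],[-24,36,0,0],[-24,36,0,0],[-24,36,0,0],[-23,36,0,0],[-23,36,0,0]]]';  python3 -m inch '[[[0,0,35,0],[0,0,35,0],[0,0,0,0],[0,0,0,0]]]'
python3 - <<'E'
from h import *
c=cam('wrist'); print(observe()['tool_pos'])
cv2.imwrite('pics/w7.png',c['img'][:330])
E
```

```text
time: 33.02
tool_pos: [0.6885, 0.1039, 0.0899]
tool_rot: [3.142, -0.002, -0.0]
contact_force: [1.0, 0.0, 0.1]
opening: 0.0919
time: 34.02
tool_pos: [0.688, 0.1039, 0.0887]
tool_rot: [3.141, -0.0, -0.0]
contact_force: [-0.5, -0.4, 0.4]
opening: 0.0374
time: 35.02
tool_pos: [0.688, 0.1039, 0.2393]
tool_rot: [3.142, -0.001, -0.0]
contact_force: [-0.8, 0.1, -2.2]
opening: 0.0374
time: 36.28
tool_pos: [0.4524, -0.2567, 0.2375]
tool_rot: [-3.14, 0.002, -0.0]
contact_force: [0.1, -0.7, -2.4]
opening: 0.0377
time: 36.78
tool_pos: [0.4543, -0.2562, 0.1694]
tool_rot: [3.141, -0.0, 0.0]
contact_force: [0.3, 0.3, -1.5]
opening: 0.0376
[ 0.45457707 -0.25639872  0.16992283]
```

View pics/w7.png

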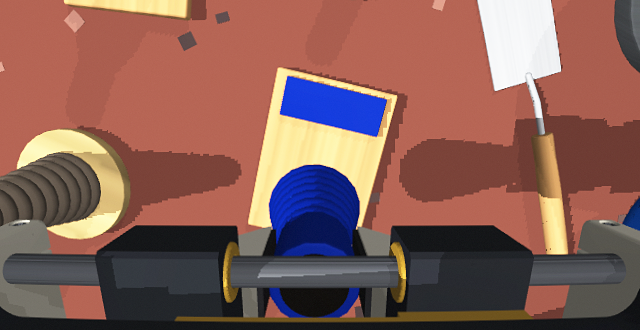

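```bash
python3 - <<'E'
from h import *
c=cam('wrist')
a,b=[world(c,p,.012)[:2] for p in [(67,279),(95,398)]]
x=(a-b); L=np.linalg.norm(x); x=np.array([x[1],-x[0]])/L; print(L,x,(a+b)/2-.095*x)
E
python3 -m inch '[[[0,0,25,0],[0,0,25,0],[0,0,15,0],[0,0,9,0],[0,0,4,0],[0,0,1,0],[0,0,1,0],[0,0,0,0],[0,0,0,0]]]'; python3 -m inch '[[[0,0,0.5,0],[0,0,0.5,0],[0,0,0,0],[0,0,0,0]]]'
```

```text
0.1084137629678504 [ 0.97586025 -0.21839591] [ 0.4525636  -0.25849095]
time: 38.0
tool_pos: [0.454, -0.2561, 0.0889]
tool_rot: [3.141, -0.0, -0.0]
contact_force: [-0.0, 0.5, -2.0]
opening: 0.0377
time: 38.5
tool_pos: [0.4539, -0.2561, 0.0877]
tool_rot: [3.142, -0.0, -0.0]
contact_force: [0.5, 0.5, -2.5]
opening: 0.0378
```

Less than 3 mm off. I'll nudge (-1,+2) while still in the air, then creep.

```bash
python3 -m inch '[[[-1,1.5,0,0],[0,0,0.5,0],[0,0,0.5,0],[0,0,0,0],[0,0,0,0]]]'; python3 -m inch '[[[0,0,0.5,0],[0,0,0,0],[0,0,0,0]]]'
```

```text
time: 39.12
tool_pos: [0.4529, -0.2576, 0.0867]
tool_rot: [3.141, -0.0, -0.0]
contact_force: [0.9, -0.9, -2.0]
opening: 0.0379
time: 39.5
tool_pos: [0.4532, -0.2576, 0.0866]
tool_rot: [3.141, -0.001, -0.0]
contact_force: [0.3, 0.9, 4.2]
opening: 0.0375
```

Touchdown. I'll release, retreat clear of everything, and take a last look.

```bash
python3 -m inch '[[[0,0,0,0],[0,0,0,0],[0,0,0,0],[0,0,0,0],[0,0,0,0],[0,0,0,0],[0,0,-20,0],[0,0,-40,0],[0,0,-40,0],[0,0,-40,0]]]' -1; python3 -m inch '[[[-25,30,0,0],[-30,30,0,0],[-30,30,0,0],[-30,30,0,0],[-30,30,0,0],[-25,25,0,0],[0,0,0,0],[0,0,0,0],[0,0,0,0]]]'
python3 - <<'E'
from h import *
for n in ['top','side']:
    c=cam(n)
    for l in ['vase_blue_mid','vase_green_mid','vase_amber_mid','cone_mid']:
        print(n,l,[(round(d['conf'],2),world(c,d['at'],Z[l])[:2].round(3)) for d in place_of(n,l)[:2]])
    if n=='top': v=cv2.resize(c['img'][120:280,160:460],None,fx=2.6,fy=2.6,interpolation=cv2.INTER_CUBIC)
cv2.imwrite('pics/end.png',v)
E
```

```text
time: 40.75
tool_pos: [0.4527, -0.2574, 0.2275]
tool_rot: [3.142, 0.0, -0.0]
contact_force: [0.8, -0.6, 0.6]
opening: 0.0915
time: 41.88
tool_pos: [0.2835, -0.4318, 0.2263]
tool_rot: [-3.141, -0.0, 0.001]
contact_force: [0.3, 0.3, -0.1]
opening: 0.0921
top vase_blue_mid [(0.78, array([ 0.452, -0.258]))]
top vase_green_mid [(0.81, array([0.446, 0.386])), (0.79, array([ 0.652, -0.1  ]))]
top vase_amber_mid [(0.87, array([0.442, 0.252]))]
top cone_mid [(0.67, array([ 0.455, -0.023]))]
side vase_blue_mid [(0.92, array([ 0.454, -0.258]))]
side vase_green_mid [(0.91, array([0.444, 0.414])), (0.82, array([ 0.649, -0.102]))]
side vase_amber_mid [(0.67, array([0.436, 0.26 ]))]
side cone_mid [(0.93, array([ 0.452, -0.019]))]
```

View pics/end.png

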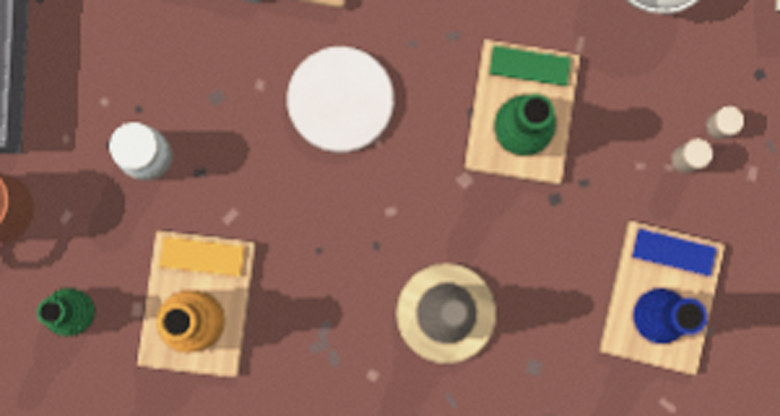

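The picture shows each vase upright on the board of its own colour (green rim at 536,110; amber at 176,321; blue at 690,316). The cone is unmoved at (446,312).

```bash
python3 -c "
from cell import *
print(hand_in())"
```

```text
the job is handed in; nothing more can be done
None
```

I parked the blue vase on the bat and let go of it there. Then I moved green to the green board, amber to the amber board, and blue from the bat to the blue board. I set each one down in steps of about 0.5 mm until the wrist force changed, and handed the job in at about 42 s.

**Last checks:** the final top picture shows all three vases upright near the middle of their bare wood, with the cone where it was and the gripper clear. The tool position at release was within about 2 mm of each measured spot.

**Disagreement:** the trained networks put blue within about 2 mm of its spot. They put green 7–10 mm off in x, and amber up to 9 mm off in the top view but 2 mm in the side view. That is still inside 15 mm, and I trusted the tool position and the rim positions in the picture over it. `hand_in()` reports no verdict, so I have no confirmation beyond these checks.

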